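# Clip the candle lighter into its spring-jaw holder

## Task

Put the electric candle lighter away: pick it up from among the stock, lay it level along the spring-jaw holder, the middle of its bar over the middle of the holder, and press it straight down between the jaws until it is fully home on both seats, either way round, then let go. Press it in, do not drop or throw it, and leave the dusting brush and the stone jar where they are.

Things in the scene. Friction and masses are not known exactly. Their poses are not given: they have to be found in the camera images.
- lighter: Candle lighter, loose, lying flat: plain grey metal bar 160 long (x), 28 wide (y), 22 high, about 140 g. A thin steel neck (13 across at most, 65 long) at its +x end; black button on top (2 proud). Origin: centre of the underside of the 160 bar, neck not counted; z up. Grip it across its width at its middle, no further than 25 from it, so that the fingers fit between the jaw pairs.
- holder: Fixed wood base 150 (x) x 112 (y) x 12, origin under its centre. Seats at x = -50 and +50, tops at z 30; at each a pair of aluminium jaws (18 long in x), one on either y side; between the pairs nothing is above z 20. Mouth 60 wide at z 97, narrowing to 18 at z 57; below, 26. Jaws spring open in y (under 20 N of push) and close over the bar. Home: lighter origin at z 30, x = y = 0, bar along x.
- brush: Bystander: dusting brush lying flat, wooden handle 150 x 22 x 18, brass collar 36 wide, pale bristle head 50 x 42 at its +x end; it reaches from -120 to +102 along x from its origin, which is on its underside. Leave it where it is.
- jar: A bystander: brown stone jar with a ball-topped lid, 132 high, 82 across at the widest, origin at the centre of its underside. Leave it where it stands.
Not all that is in view belongs to the job. What is shaped like the lighter but purple is not meant.

How it is judged:
At the end, for the whole second after the job is handed in: The lighter rests, let go, in the holder: its origin within 5 mm of the seats' height, within 10 mm sideways and 20 mm lengthways of the holder's middle, its bar along the holder's x within 10 degrees (either way round), level within 10 degrees (x of lighter in the frame of holder between -0.02 and 0.02 m and y of lighter in the frame of holder between -0.01 and 0.01 m and z of lighter in the frame of holder between 0.025 and 0.035 m and angle between the x axis of lighter and the x axis of holder, either way round below 0.175 rad and angle between lighter's own z axis and vertical below 0.175 rad and linear speed of lighter below 0.02 m/s); the robot touches nothing.
It fails at once if the lighter is dropped or thrown (moves faster than 0.8 m/s out of the fingers) (contact force between the fingers and lighter below 0.05 N and linear speed of lighter above 0.8 m/s).
It fails at once if the brush is moved by more than 30 mm (distance of brush from where it was at the start of the episode above 0.03 m).
It fails at once if the stone jar is moved by more than 30 mm (distance of jar from where it was at the start of the episode above 0.03 m).
It fails at once if the stone jar is tipped by more than 20 degrees (angle between jar's own z axis and vertical above 0.35 rad).
It also fails if it takes over 45 s, if anything falls off the work surface, if the arm or the gripper's body presses on something with over 40 N, if the wrist force passes 120 N, or if a joint passes its speed limit or range.

## Robot

A 6-joint arm with a two-finger parallel gripper is mounted at the origin on the work surface. World frame = base frame: x ahead of the robot, y to its left, z up, the work surface at z = 0. Lengths are in m, angles in rad, forces in N, time in s.
With the tool pointing down it reaches from about 0.375 to 0.9 m from the base axis. Payload 3.1 kg.
Tool frame: the origin (TCP) lies at the very end of the fingers, on their centre line; the grasp point (between the pads) lies 19 mm behind it; z points along the fingers, y is the direction in which the jaws open and shut (so a half turn about z gives the same grasp; the last joint's range is limited). The gripper opens to 85 mm and grips with 20 to 120 N. Pads are 22 mm wide; open, the fingers measure 114 mm over their backs; the gripper's body (76 mm by 85 mm) begins 54 mm behind the grasp point. The pads swing forward as they close: fully open they stand 13 mm farther back than shut.
Start: joints at [1.143, 0.527, 1.433, -0, 1.181, -0.178], TCP at [0.154, 0.606, 0.231] pointing down, gripper open.
Joint ranges: [-3.08, 3.08], [-0.75, 2.2], [0.22, 2.44], [-1.43, 4.57], [0, 2.65], [-2.85, 2.85]. Speed limits (rad/s): [2.79, 2.79, 3.14, 3.14, 3.14, 3.14].

## Interface

Orientations are given as a unit quaternion [x, y, z, w].
In Python, from station import manip gives the robot as it stands.
- The arm moves only by the tool send_rows, never from a script. Its argument "motion" is a list of rows, each an object with "gripper": the finger opening in mm, from 0 to 85.4; "travel": the shift along the tool's x, y, z in mm, a list of three; "rotation": the turn, a rotation vector about the tool's x, y, z in degrees, a list of three. In form: [{"gripper": gripper, "travel": [x, y, z], "rotation": [ax, ay, az]}, ...]. A call has 1 to 12 rows; each row shifts and turns the commanded pose from where the row before left it, along the tool's axes as they then stand; what a row does not reach is not made up. A row lasts 1/12 s, in which the tool goes at most 41.7 mm and 7.16 degrees, less where a joint would pass 70% of its speed; a pose out of reach is approached as far as the arm can. A call is refused whole if a number of a shift passes 41.7 or a number of a turn 7.16, either way. A call with a gripper value outside its range is refused whole. The fingers move at their own pace and stop on an object; "newtons" is the grip in N (left out, the last holds). Time passes only in rows, so rows that do not move let the fingers close. It gives the time, the measured TCP pose, the force and the opening at its end, in the units of the state.
- manip.sense(): the state, without advancing time (a new reading comes with each control period).
- manip.snapshot(name): name is "scene" or "side" or "wrist"; returns the picture (384x512x3 uint8, red, green, blue); there is no depth.
- manip.calibration(name): a dict with "fx", "fy", "cx", "cy" (pixels), "cam_to_world" (4x4, takes a point from camera to world coordinates). Camera axes: x right, y down, z forward; pixel columns grow to the right and rows downward; lengths in m; the calibration is good to about 2 mm. A picture is of the moment at which its call begins: read the wrist's pose just before it. calibration takes no time and is no camera call; for the wrist camera it gives the pose at the moment of the call.
- manip.sign_off(): hands the job in, once; it reports no verdict.
The state is a dict: "t": time; "q": joint angles; "qd": joint speeds; "tau": joint torques, N m; "tcp_pos": TCP position; "tool_rot": TCP orientation; "force": force on the tool from outside, world axes, zero at the start; "ft_torque": the same for the moment, N m; "finger_gap": opening from 0.0 (shut) to 1.0 (fully open).
Only numpy, scipy, OpenCV 4.12 (cv2) and the standard library are available. Lean on these libraries where they do the work, as an engineer would, in place of code of your own. Each camera call takes 0.05 s, during which the arm holds its last target. There are 200 camera calls.

## Working session

There is one attempt and no reset: what is moved stays moved. The work goes in short steps, Python scripts to look and compute and a tool call to move; the robot and the scene stay as the last step left them, time stands still between calls to the robot, and variables do not carry over. Pictures are saved under pics/ and viewed, about 8 in all and at most 12, crops included, and the job is handed in when it is done.

Besides the shell and the picture viewer there is one more tool, called after ">>>" as name(argument=value, ...) on one line, values as JSON. send_rows: Moves the arm, as the interface text tells. Its arguments: {"type":"object","properties":{"motion":{"type":"array","items":{"type":"object","properties":{"gripper":{"type":"number"},"travel":{"type":"array","items":{"type":"number"}},"rotation":{"type":"array","items":{"type":"number"}}}}},"newtons":{"type":"number"}},"required":["motion"]}

```bash
mkdir -p pics
cat > h.py <<'E'
import numpy as np,cv2
from station import manip
def cal(n):
    c=manip.calibration(n); return c,np.array(c["cam_to_world"])
def ray(n,u,v,z,c=None):
    c,T=c or cal(n); d=T[:3,:3]@np.array([(u-c["cx"])/c["fx"],(v-c["cy"])/c["fy"],1]); o=T[:3,3]
    return o+d*(z-o[2])/d[2]
def proj(n,p,c=None):
    c,T=c or cal(n); q=T[:3,:3].T@(np.array(p)-T[:3,3]); return q[0]/q[2]*c["fx"]+c["cx"],q[1]/q[2]*c["fy"]+c["cy"]
def save(n,f):
    im=manip.snapshot(n); cv2.imwrite(f,im[:,:,::-1]); return im
E
python3 - <<'E'
from h import *
a=save("scene","pics/a.png");b=save("side","pics/b.png")
for n in("scene","side","wrist"):
    c,T=cal(n);print(n,c["fx"],T.round(3).tolist())
s=manip.sense();print(s)
E
```

```text
scene 446.61605346622935 [[-0.549, 0.564, -0.616, 1.144], [0.836, 0.37, -0.406, 0.42], [-0.001, -0.738, -0.675, 0.716], [0.0, 0.0, 0.0, 1.0]]
side 481.37584315282163 [[0.836, -0.311, 0.453, -0.021], [-0.549, -0.477, 0.686, -0.823], [0.002, -0.822, -0.569, 0.71], [0.0, 0.0, 0.0, 1.0]]
wrist 276.53329148380953 [[0.246, 0.922, 0.3, 0.076], [0.969, -0.233, -0.077, 0.625], [-0.001, 0.309, -0.951, 0.373], [0.0, 0.0, 0.0, 1.0]]
{'t': 0.1, 'q': array([ 1.14348226e+00,  5.28403424e-01,  1.43379046e+00,  3.95625837e-05,
        1.18139260e+00, -1.78512964e-01]), 'qd': array([ 5.74837187e-04, -1.84078941e-05, -4.85214623e-03,  1.11029135e-03,
       -1.29999917e-03,  1.52926415e-03]), 'tau': array([ 1.18185367e-04, -4.43304241e+01, -1.78586429e+01, -2.93212261e-04,
        3.89696463e-03, -2.51398893e-05]), 'tcp_pos': array([0.15359678, 0.60516331, 0.23040772]), 'tool_rot': array([ 1.24087347e-01,  9.92270798e-01, -9.46070302e-04, -3.14842176e-04]), 'force': array([-0.44985627, -0.39753453,  0.32325067]), 'ft_torque': array([-0.00614335, -0.00827582,  0.00198737]), 'finger_gap': 1.0016517577722124}
```

View pics/a.png

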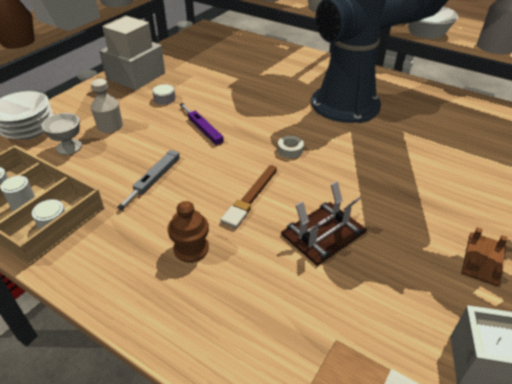

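View pics/b.png

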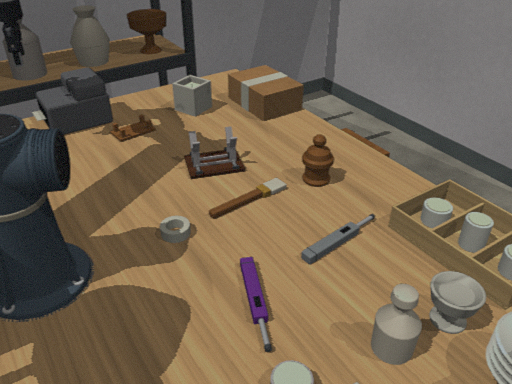

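The scene picture shows these lookalikes: the grey bar at (150,178), which has a neck and a button, the purple one at (203,123) to reject, and the brush at (250,198). The holder is at scene (323,232) and side (214,155). I choose the grey bar and check it in one close crop.

Run:
```python
from h import *
a=cv2.imread("pics/a.png");b=cv2.imread("pics/b.png")
def cr(i,x,y): return cv2.resize(i[y:y+96,x:x+128],(400,300),interpolation=cv2.INTER_CUBIC)
cv2.imwrite("pics/c.png",np.vstack([np.hstack([cr(a,90,132),cr(a,262,175)]),np.hstack([cr(b,275,190),cr(b,152,105)])]))
for n,i,(x,y,w,h) in(("scene",a,(105,140,85,75)),("side",b,(290,205,95,65))):
    hsv=cv2.cvtColor(i,cv2.COLOR_BGR2HSV)[y:y+h,x:x+w]
    m=(hsv[...,1]<70).astype(np.uint8)
    k,l,st,_=cv2.connectedComponentsWithStats(m); j=1+st[1:,4].argmax()
    m=(l==j).astype(np.uint8); cn=max(cv2.findContours(m,0,2)[0],key=cv2.contourArea)+[x,y]
    P=np.array([ray(n,u,v,.011)[:2] for u,v in cn[:,0]]).astype(np.float32)
    print(n,st[j],cv2.minAreaRect(P),"\n",cv2.minAreaRect(cn), cn[cn[:,0,1].argmax()],cn[cn[:,0,1].argmin()])
```

```text
scene [ 14  10  60  59 788] ((0.5918066501617432, -0.24724873900413513), (0.23482516407966614, 0.03964774310588837), 7.256258010864258) 
 ((147.50083923339844, 179.45921325683594), (12.552139282226562, 80.6511001586914), 46.16913986206055) [[119 208]] [[170 150]]
side [  11    9   74   50 1029] ((0.5960731506347656, -0.2446085810661316), (0.23743732273578644, 0.04139138013124466), 6.595824241638184) 
 ((338.03436279296875, 236.84873962402344), (15.890374183654785, 84.15316772460938), 57.80426788330078) [[308 263]] [[371 214]]
```

View pics/c.png

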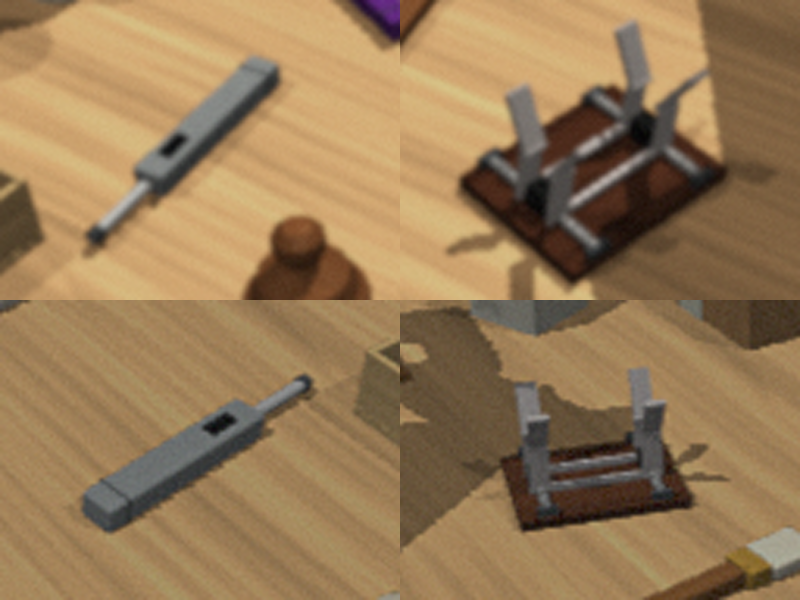

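Run:
```python
from h import *
def an(v): return np.degrees(np.arctan2(v[1],v[0])).round(1)
S={"scene":[(248,58),(278,68),(162,182),(137,168)],"side":[(85,490),(110,510),(265,420),(240,402)]}
H={"scene":[(460,183),(572,272),(727,172),(600,85)],"side":[(503,458),(523,522),(692,500),(668,435)]}
of={"scene":((90,132),(0,0),(262,175),(400,0)),"side":((275,190),(0,300),(152,105),(400,300))}
for n in S:
    o=of[n]
    P=np.array([ray(n,(x-o[1][0])/3.125+o[0][0],(y-o[1][1])/3.125+o[0][1],.022) for x,y in S[n]])[:,:2]
    Q=np.array([ray(n,(x-o[3][0])/3.125+o[2][0],(y-o[3][1])/3.125+o[2][1],.012) for x,y in H[n]])[:,:2]
    for R in(P,Q):
        d=np.roll(R,-1,0)-R
        print(n,R.mean(0).round(4),"sides",np.linalg.norm(d,axis=1).round(3),[an(v) for v in d])
    print(Q.round(3).tolist())
for n,p in(("scene",(119,208)),("side",(371,214))): print("neck",ray(n,*p,.011))
```

```text
scene [ 0.5672 -0.2436] sides [0.03  0.155 0.027 0.151] [np.float64(96.1), np.float64(6.9), np.float64(-92.6), np.float64(-171.9)]
scene [0.5195 0.1862] sides [0.103 0.144 0.116 0.144] [np.float64(74.9), np.float64(160.3), np.float64(-105.1), np.float64(-14.5)]
[[0.575, 0.115], [0.602, 0.215], [0.466, 0.263], [0.436, 0.152]]
side [ 0.5627 -0.2528] sides [0.025 0.153 0.025 0.154] [np.float64(-86.0), np.float64(4.7), np.float64(91.9), np.float64(-175.2)]
side [0.5168 0.1792] sides [0.109 0.146 0.114 0.153] [np.float64(-107.9), np.float64(-19.5), np.float64(68.5), np.float64(162.5)]
[[0.462, 0.255], [0.429, 0.151], [0.567, 0.102], [0.609, 0.209]]
neck [ 0.70814137 -0.23133832  0.011     ]
neck [ 0.70969108 -0.22533918  0.011     ]
```

Heights, sizes and bar lengths agree in both views. The lighter is at about (0.565,-0.247) with yaw 6.5°, and the holder at about (0.518,0.183) with yaw -17.5°. I'll move above the lighter.

>>> send_rows(motion=[{"travel": [-25.3,-30.2,0]},{"travel": [-25.3,-30.2,0]},{"travel": [-25.3,-30.2,0]},{"travel": [-25.3,-30.2,0]},{"travel": [-25.3,-30.2,0]},{"travel": [-25.3,-30.2,0]},{"travel": [-25.3,-30.2,0]},{"travel": [-25.3,-30.2,0]},{"travel": [-25.3,-30.2,0]},{"travel": [-25.3,-30.2,0]},{"travel": [-25.3,-30.2,0]},{"travel": [-25.3,-30.2,0]}])

```text
validation failed for argument at $.mo...
```

>>> send_rows(motion=[{"travel": [-25.3,-30.2,0]},{"travel": [-25.3,-30.2,0]},{"travel": [-25.3,-30.2,0]},{"travel": [-25.3,-30.2,0]},{"travel": [-25.3,-30.2,0]},{"travel": [-25.3,-30.2,0]},{"travel": [-25.3,-30.2,0]},{"travel": [-25.3,-30.2,0]},{"travel": [-25.3,-30.2,0]},{"travel": [-25.3,-30.2,0]},{"travel": [-25.3,-30.2,0]},{"travel": [-25.3,-30.2,0]}])

```text
validation failed for argument at $.mo...
```

>>> send_rows(motion=[{"rotation": [0,0,-6.9]},{"rotation": [0,0,-6.9]},{"rotation": [0,0,-6.9]},{},{}])

```text
validation failed for argument at $.mo...
```

Run:
```python
from h import *
c=cal("wrist");s=manip.sense();print(s["tcp_pos"],s["tool_rot"],s["q"].round(2))
i=save("wrist","pics/d.png")[:,:,::-1]
hsv=cv2.cvtColor(np.ascontiguousarray(i),cv2.COLOR_BGR2HSV)
print("expect bar",proj("wrist",(.565,-.247,.022),c))
m=(hsv[...,1]<70).astype(np.uint8)
k,l,st,ce=cv2.connectedComponentsWithStats(m)
for j in range(1,k):
    if st[j,4]>300:
        cn=max(cv2.findContours((l==j).astype(np.uint8),0,2)[0],key=cv2.contourArea)
        P=np.array([ray("wrist",u,v,.022,c)[:2] for u,v in cn[:,0]]).astype(np.float32)
        print(st[j],ce[j].round(),cv2.minAreaRect(P))
```

```text
[0.15359678 0.60516331 0.23040772] [ 1.24087347e-01  9.92270798e-01 -9.46070302e-04 -3.14842176e-04] [ 1.14  0.53  1.43  0.    1.18 -0.18]
expect bar (np.float64(-110.12872762062847), np.float64(462.36340652122203))
[  216     0   296   384 41704] [371. 268.] ((0.30250459909439087, 0.7607972621917725), (0.5074586272239685, 0.5728711485862732), 75.83380889892578)
[ 442    0   70   30 1901] [478.  14.] ((0.0527220219373703, 0.8835024237632751), (0.08148013055324554, 0.02812786214053631), 75.75910949707031)
[ 435   64   77   84 5178] [476. 108.] ((0.15863674879074097, 0.8783568143844604), (0.09077924489974976, 0.09039626270532608), 0.3225924074649811)
[ 274  152   63   34 1311] [304. 169.] ((0.18029525876045227, 0.6638125777244568), (0.08112631738185883, 0.03374897688627243), 89.66758728027344)
[   0  240  225  144 9013] [109. 335.] ((0.3379654586315155, 0.2998960316181183), (0.3895767331123352, 0.27850857377052307), 75.83380889892578)
```

View pics/d.png

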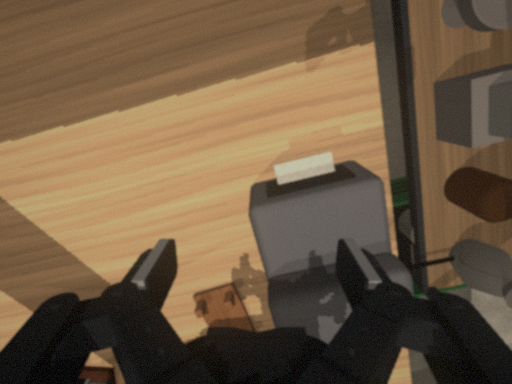

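The calls were refused because every field is required, so the arm hasn't moved. This picture is only the start view, with no lighter in it.

>>> send_rows(motion=[{"gripper": 85,"travel": [-25.3,-30.2,0],"rotation": [0,0,0]},{"gripper": 85,"travel": [-25.3,-30.2,0],"rotation": [0,0,0]},{"gripper": 85,"travel": [-25.3,-30.2,0],"rotation": [0,0,0]},{"gripper": 85,"travel": [-25.3,-30.2,0],"rotation": [0,0,0]},{"gripper": 85,"travel": [-25.3,-30.2,0],"rotation": [0,0,0]},{"gripper": 85,"travel": [-25.3,-30.2,0],"rotation": [0,0,0]},{"gripper": 85,"travel": [-25.3,-30.2,0],"rotation": [0,0,0]},{"gripper": 85,"travel": [-25.3,-30.2,0],"rotation": [0,0,0]},{"gripper": 85,"travel": [-25.3,-30.2,0],"rotation": [0,0,0]},{"gripper": 85,"travel": [-25.3,-30.2,0],"rotation": [0,0,0]},{"gripper": 85,"travel": [-25.3,-30.2,0],"rotation": [0,0,0]},{"gripper": 85,"travel": [-25.3,-30.2,0],"rotation": [0,0,0]}])

```text
t: 1.15
tcp_pos: [0.3592, 0.178, 0.2314]
tool_rot: [0.124, 0.992, 0.0, 0.0]
force: [0.8, 0.3, 1.0]
finger_gap: 0.994
```

>>> send_rows(motion=[{"gripper": 85,"travel": [-25.3,-30.2,0],"rotation": [0,0,0]},{"gripper": 85,"travel": [-25.3,-30.2,0],"rotation": [0,0,0]},{"gripper": 85,"travel": [-25.3,-30.2,0],"rotation": [0,0,0]},{"gripper": 85,"travel": [-25.3,-30.2,0],"rotation": [0,0,0]},{"gripper": 85,"travel": [-25.3,-30.2,0],"rotation": [0,0,0]},{"gripper": 85,"travel": [-25.3,-30.2,0],"rotation": [0,0,0]},{"gripper": 85,"travel": [-25.3,-30.2,0],"rotation": [0,0,0]},{"gripper": 85,"travel": [-25.3,-30.2,0],"rotation": [0,0,0]},{"gripper": 85,"travel": [-25.3,-30.2,0],"rotation": [0,0,0]},{"gripper": 85,"travel": [-25.3,-30.2,0],"rotation": [0,0,0]},{"gripper": 85,"travel": [-25.3,-30.2,0],"rotation": [0,0,0]},{"gripper": 85,"travel": [-25.3,-30.2,0],"rotation": [0,0,0]}])

```text
t: 2.15
tcp_pos: [0.5641, -0.2481, 0.2309]
tool_rot: [0.124, 0.992, 0.0, -0.0]
force: [0.6, 1.0, 1.6]
finger_gap: 0.992
```

>>> send_rows(motion=[{"gripper": 85,"travel": [0,0,0],"rotation": [0,0,-6.9]},{"gripper": 85,"travel": [0,0,0],"rotation": [0,0,-6.9]},{"gripper": 85,"travel": [0,0,0],"rotation": [0,0,-6.9]},{"gripper": 85,"travel": [0,0,0],"rotation": [0,0,0]},{"gripper": 85,"travel": [0,0,0],"rotation": [0,0,0]}])

```text
t: 2.57
tcp_pos: [0.5637, -0.2462, 0.2309]
tool_rot: [-0.055, 0.999, 0.0, -0.0]
force: [0.3, -0.2, 0.1]
finger_gap: 0.994
```

```bash
cat > w.py <<'E'
from h import *
import sys
c=cal("wrist");s=manip.sense();print(s["tcp_pos"],s["tool_rot"],s["q"].round(2))
i=np.ascontiguousarray(save("wrist",sys.argv[1])[:,:,::-1])
print("expect bar",proj("wrist",(.565,-.247,.022),c))
hsv=cv2.cvtColor(i,cv2.COLOR_BGR2HSV)
m=((hsv[...,1]<70)&(hsv[...,2]>70)).astype(np.uint8)
k,l,st,ce=cv2.connectedComponentsWithStats(m)
for j in range(1,k):
    if st[j,4]>300:
        cn=max(cv2.findContours((l==j).astype(np.uint8),0,2)[0],key=cv2.contourArea)
        P=np.array([ray("wrist",u,v,.022,c)[:2] for u,v in cn[:,0]]).astype(np.float32)
        print(st[j],ce[j].round(),cv2.minAreaRect(P))
E
python3 w.py pics/e.png
```

```text
[ 0.56366706 -0.24615673  0.23093834] [-5.46476518e-02  9.98505623e-01  2.32357663e-04 -3.18797777e-04] [-0.59  0.51  1.46 -0.    1.17 -2.27]
expect bar (np.float64(255.13124345727977), np.float64(162.26888447799735))
[   0   19   76   79 3297] [24. 58.] ((0.4812687039375305, -0.5130677223205566), (0.08342671394348145, 0.08417336642742157), 80.3211898803711)
[ 243   97   22  159 2512] [253. 160.] ((0.5935417413711548, -0.24564683437347412), (0.21855521202087402, 0.027116911485791206), 6.8008527755737305)
[   0  146   48   78 2946] [ 20. 187.] ((0.6355066299438477, -0.5507538318634033), (0.06098967790603638, 0.11338380724191666), 80.32122039794922)
[ 32 146  44  46 905] [ 59. 165.] ((0.597858726978302, -0.5014522671699524), (0.0605379082262516, 0.041166964918375015), 26.47823143005371)
[ 411  178   39   35 1018] [430. 195.] ((0.5856332778930664, -0.008869701996445656), (0.04830332100391388, 0.045308660715818405), 2.4573559761047363)
[133 239  35  49 439] [149. 263.] ((0.7300886511802673, -0.38509586453437805), (0.020391378551721573, 0.09417121112346649), 67.74054718017578)
[345 239  33  49 422] [362. 262.] ((0.6968403458595276, -0.07387037575244904), (0.09307417273521423, 0.014729546383023262), 37.44278335571289)
[ 25 282  54  39 528] [ 51. 296.] ((0.8135733008384705, -0.5412935614585876), (0.030008399859070778, 0.11366680264472961), 34.50846481323242)
[ 168  293   42   50 1404] [189. 318.] ((0.8273211121559143, -0.3247085511684418), (0.09661156684160233, 0.06475283205509186), 5.027021408081055)
```

View pics/e.png

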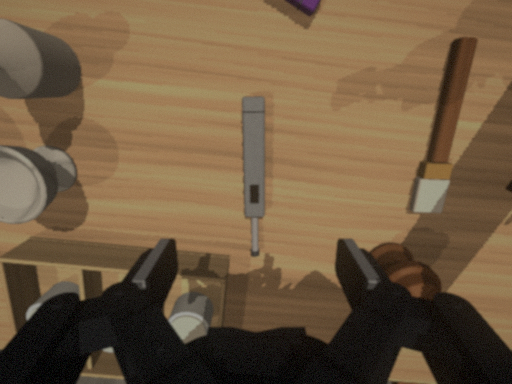

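The wrist view shows the bar at columns 243–265, rows 97–217, with the neck tip at (254,255). That puts the middle of the bar at (0.5647,-0.249), yaw 6.8°, which agrees with the first estimate. I'll correct, descend and grip.

>>> send_rows(motion=[{"gripper": 85,"travel": [-0.7,-3,35],"rotation": [0,0,-0.5]},{"gripper": 85,"travel": [0,0,36],"rotation": [0,0,0]},{"gripper": 85,"travel": [0,0,36],"rotation": [0,0,0]},{"gripper": 85,"travel": [0,0,36],"rotation": [0,0,0]},{"gripper": 85,"travel": [0,0,30],"rotation": [0,0,0]},{"gripper": 85,"travel": [0,0,25],"rotation": [0,0,0]},{"gripper": 85,"travel": [0,0,15],"rotation": [0,0,0]},{"gripper": 85,"travel": [0,0,10],"rotation": [0,0,0]},{"gripper": 85,"travel": [0,0,0],"rotation": [0,0,0]},{"gripper": 85,"travel": [0,0,0],"rotation": [0,0,0]}])

```text
t: 3.45
tcp_pos: [0.5652, -0.2491, 0.0084]
tool_rot: [-0.06, 0.998, -0.0, 0.0]
force: [0.2, 0.7, 0.8]
finger_gap: 0.995
```

>>> send_rows(motion=[{"gripper": 20,"travel": [0,0,0],"rotation": [0,0,0]},{"gripper": 20,"travel": [0,0,0],"rotation": [0,0,0]},{"gripper": 20,"travel": [0,0,0],"rotation": [0,0,0]},{"gripper": 20,"travel": [0,0,0],"rotation": [0,0,0]},{"gripper": 20,"travel": [0,0,0],"rotation": [0,0,0]},{"gripper": 20,"travel": [0,0,0],"rotation": [0,0,0]},{"gripper": 20,"travel": [0,0,0],"rotation": [0,0,0]},{"gripper": 20,"travel": [0,0,0],"rotation": [0,0,0]},{"gripper": 20,"travel": [0,0,0],"rotation": [0,0,0]},{"gripper": 20,"travel": [0,0,0],"rotation": [0,0,0]}], newtons=100)

```text
t: 4.28
tcp_pos: [0.5654, -0.2494, 0.0096]
tool_rot: [-0.06, 0.998, -0.0, 0.001]
force: [-0.8, 0.6, 5.9]
finger_gap: 0.298
```

>>> send_rows(motion=[{"gripper": 20,"travel": [0,0,-10],"rotation": [0,0,0]},{"gripper": 20,"travel": [0,0,-25],"rotation": [0,0,0]},{"gripper": 20,"travel": [0,0,-40],"rotation": [0,0,0]},{"gripper": 20,"travel": [0,0,-40],"rotation": [0,0,0]},{"gripper": 20,"travel": [0,0,-40],"rotation": [0,0,0]},{"gripper": 20,"travel": [0,0,-40],"rotation": [0,0,0]},{"gripper": 20,"travel": [0,0,-37],"rotation": [0,0,0]},{"gripper": 20,"travel": [0,0,0],"rotation": [0,0,0]},{"gripper": 20,"travel": [0,0,0],"rotation": [0,0,0]}])

```text
t: 5.03
tcp_pos: [0.566, -0.2498, 0.2437]
tool_rot: [-0.061, 0.998, -0.002, 0.003]
force: [0.6, 0.4, -3.0]
finger_gap: 0.294
```

Run:
```python
from h import *
s=manip.sense();print(s["tcp_pos"],s["tool_rot"],s["force"],s["finger_gap"],s["q"].round(2))
w=save("wrist","pics/f1.png");b=save("side","pics/f2.png")
u,v=map(int,proj("side",s["tcp_pos"]));print(u,v)
x=min(max(u-80,0),352);y=max(v-80,0)
cv2.imwrite("pics/f.png",np.hstack([w[:,:,::-1][:, 56:456],cv2.resize(b[y:y+154,x:x+160,::-1],(400,384))]))
```

```text
[ 0.56595288 -0.249781    0.2437398 ] [-0.06062184  0.99815554 -0.00199173  0.00255892] [ 0.55195258  0.44428831 -2.99886865] 0.2935768062267926 [-0.6   0.5   1.44 -0.    1.19 -2.29]
343 149
```

View pics/f.png

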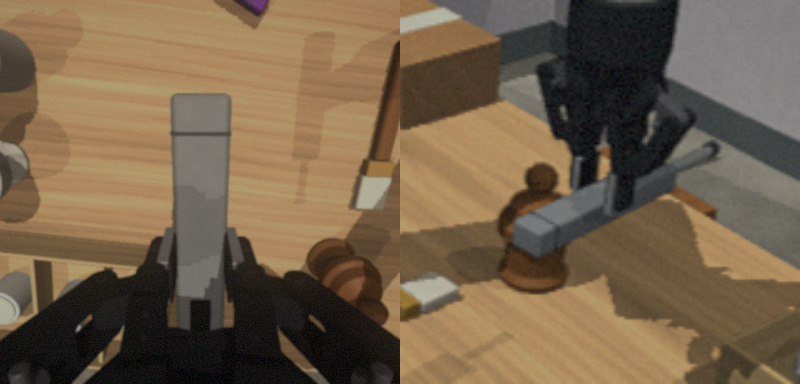

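The lighter is held in the middle and lifted, and looks about level. In the wrist view the back edge is at row ~94, columns 228–287. Next I measure its offset and tilt in the grip, and take the holder's jaw tops from the first pictures.

Run:
```python
from h import *
s=manip.sense();t=s["tcp_pos"]
from scipy.spatial.transform import Rotation as Ro
R=Ro.from_quat(s["tool_rot"]).as_matrix(); c=cal("wrist")
g=cv2.cvtColor(cv2.imread("pics/f1.png"),cv2.COLOR_BGR2HSV)
for r in range(92,240,12):
    m=np.where((g[r,200:310,1]<45)&(g[r,200:310,2]>60))[0]+200
    print(r,(m.min(),m.max()) if len(m) else None)
col=g[85:130,258]; print(col[:,1].tolist())
for z in (.256,.259,.262):
    for p in((228,96),(287,96)): print(z,(R.T@(ray("wrist",*p,z,c)-t)*1000).round(1))
# holder jaw tops from crop c.png, z=.097
n="scene"
J=[(515,92),(630,27),(565,160),(700,75)]
print(np.array([ray(n,(x-400)/3.125+262,y/3.125+175,.097)[:2] for x,y in J]).round(3).tolist())
n="side"
J=[(525,385),(638,372),(538,420),(654,405)]
print(np.array([ray(n,(x-400)/3.125+152,(y-300)/3.125+105,.097)[:2] for x,y in J]).round(3).tolist())
```

```text
92 None
104 (np.int64(228), np.int64(284))
116 (np.int64(229), np.int64(284))
128 (np.int64(229), np.int64(284))
140 (np.int64(229), np.int64(284))
152 (np.int64(229), np.int64(283))
164 (np.int64(230), np.int64(283))
176 (np.int64(230), np.int64(282))
188 (np.int64(231), np.int64(282))
200 (np.int64(231), np.int64(281))
212 (np.int64(231), np.int64(281))
224 (np.int64(231), np.int64(281))
236 (np.int64(221), np.int64(292))
[109, 111, 109, 111, 109, 108, 106, 106, 80, 46, 34, 28, 26, 31, 30, 28, 26, 23, 27, 31, 25, 28, 32, 30, 28, 27, 21, 31, 22, 24, 27, 27, 19, 26, 27, 23, 23, 27, 23, 21, 24, 27, 24, 28, 26]
0.256 [ 80.1 -12.5 -16.4]
0.256 [ 80.1  13.1 -16.4]
0.259 [ 80.1 -12.2 -19.4]
0.259 [ 80.1  12.8 -19.4]
0.262 [ 80.1 -11.9 -22.4]
0.262 [ 80.1  12.4 -22.4]
[[0.557, 0.141], [0.459, 0.175], [0.592, 0.196], [0.477, 0.234]]
[[0.475, 0.223], [0.568, 0.19], [0.455, 0.162], [0.549, 0.132]]
```

The bar end lies 80 mm from the TCP, so the grip is centred within 1 mm, and it is level to about 1°. I'll carry it beside the holder for one close look.

>>> send_rows(motion=[{"gripper": 20,"travel": [0,0,0],"rotation": [0,0,3]},{"gripper": 20,"travel": [0,0,0],"rotation": [0,0,6]},{"gripper": 20,"travel": [0,0,0],"rotation": [0,0,6]},{"gripper": 20,"travel": [0,0,0],"rotation": [0,0,6]},{"gripper": 20,"travel": [0,0,0],"rotation": [0,0,3.8]}])

```text
t: 5.55
tcp_pos: [0.5633, -0.2482, 0.2372]
tool_rot: [0.158, 0.988, 0.001, -0.003]
force: [0.3, 0.0, -1.8]
finger_gap: 0.295
```

>>> send_rows(motion=[{"gripper": 20,"travel": [6,15,0],"rotation": [0,0,0]},{"gripper": 20,"travel": [11.6,28.8,0],"rotation": [0,0,0]},{"gripper": 20,"travel": [11.6,28.8,0],"rotation": [0,0,0]},{"gripper": 20,"travel": [11.6,28.8,0],"rotation": [0,0,0]},{"gripper": 20,"travel": [11.6,28.8,0],"rotation": [0,0,0]},{"gripper": 20,"travel": [11.6,28.8,0],"rotation": [0,0,0]},{"gripper": 20,"travel": [11.6,28.8,0],"rotation": [0,0,0]},{"gripper": 20,"travel": [11.6,28.8,0],"rotation": [0,0,0]},{"gripper": 20,"travel": [11.6,28.8,0],"rotation": [0,0,0]},{"gripper": 20,"travel": [11.6,28.8,0],"rotation": [0,0,0]},{"gripper": 20,"travel": [6,15,0],"rotation": [0,0,0]},{"gripper": 20,"travel": [0,0,0],"rotation": [0,0,0]}])

```text
t: 6.55
tcp_pos: [0.5398, 0.0662, 0.2384]
tool_rot: [0.152, 0.988, 0.001, -0.003]
force: [-0.3, -0.5, -1.5]
finger_gap: 0.296
```

>>> send_rows(motion=[{"gripper": 20,"travel": [0,0,0],"rotation": [0,0,0]},{"gripper": 20,"travel": [0,0,0],"rotation": [0,0,0]}])

```text
t: 6.72
tcp_pos: [0.542, 0.0617, 0.2393]
tool_rot: [0.155, 0.988, -0.0, -0.001]
force: [0.1, 0.6, -1.7]
finger_gap: 0.294
```

Run:
```python
from h import *
import pickle
c=cal("wrist");s=manip.sense();print(s["tcp_pos"],s["tool_rot"],s["q"].round(2))
i=save("wrist","pics/g0.png"); pickle.dump((c,s),open("g.pkl","wb"))
cv2.imwrite("pics/g.png",cv2.resize(i[0:300,200:512,::-1],None,fx=2,fy=2,interpolation=cv2.INTER_CUBIC)[:600])
```

```text
[0.54197251 0.06173335 0.23925391] [ 1.54648389e-01  9.87968836e-01 -3.16446295e-04 -1.16422156e-03] [-0.09  0.41  1.62 -0.    1.11 -1.35]
```

View pics/g.png

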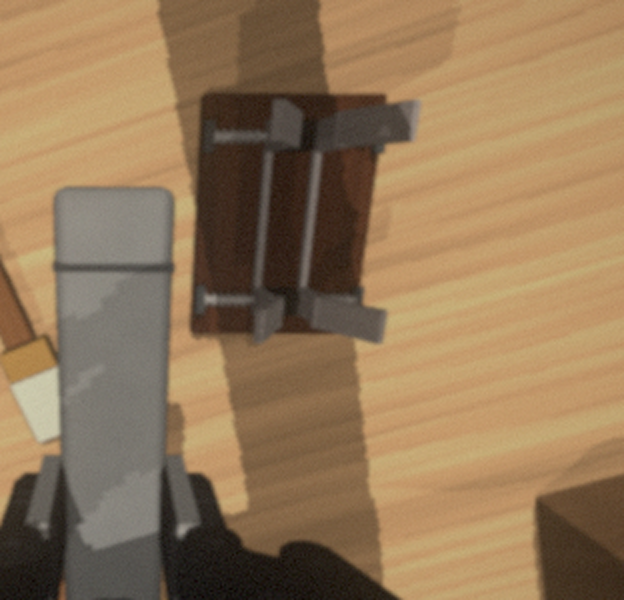

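The holder is clearly in view. In the crop its base corners are at (205,94), (386,95), (192,333) and (360,333), with the right-hand jaw tops at (415,120) and (383,327).

Run:
```python
from h import *
import pickle
from scipy.spatial.transform import Rotation as Ro
c,s=pickle.load(open("g.pkl","rb")); R=Ro.from_quat(s["tool_rot"]).as_matrix()
f=lambda x,y,z: ray("wrist",x/2+200,y/2,z,c)
Q=np.array([f(x,y,.012) for x,y in[(205,94),(386,95),(360,333),(192,333)]])
d=np.roll(Q,-1,0)-Q
print(Q[:,:2].round(4).tolist(),np.linalg.norm(d,axis=1).round(3),np.degrees(np.arctan2(d[:,1],d[:,0])).round(1))
m=Q.mean(0);print("mid",m)
J=np.array([f(415,120,.097),f(383,327,.097)]);dj=J[1]-J[0];print("jaw",J,np.linalg.norm(dj),np.degrees(np.arctan2(dj[1],dj[0])))
# rods z~.016
r=[f(268,150,.016),f(258,290,.016),f(317,150,.016),f(303,290,.016)]
for a,b in((0,1),(2,3)):
    e=r[b]-r[a];print("rod",np.degrees(np.arctan2(e[1],e[0])),np.linalg.norm(e))
print("rodmid",np.mean(r,0)); print("jaw yaw",np.degrees(np.arctan2(R[1,1],R[0,1])))
for nm,mm in(("scene",(.518,.182,.0)),("wrist",m)): print(nm,R.T@((mm-s["tcp_pos"]))*1000)
```

```text
[[0.4283, 0.1568], [0.4622, 0.2609], [0.6043, 0.2202], [0.5691, 0.1103]] [0.109 0.148 0.115 0.148] [  71.9  -16.  -107.8  161.7]
mid [0.51600117 0.18704883 0.012     ]
jaw [[0.47797088 0.23191664 0.097     ]
 [0.57306377 0.20139708 0.097     ]] 0.09987042841712873 -17.793756649524717
rod -17.204511138549165 0.08628306138972804
rod -17.404118670911828 0.08628107818871376
rodmid [0.51645666 0.18647524 0.016     ]
jaw yaw 72.20724002831024
scene [ 59.04945491 107.42436306 239.27881801]
wrist [ 62.52190383 111.60907945 227.28230785]
```

The three cues agree: the middle is at about (0.516,0.187), yaw -17.8°, and the tool is already aligned. I'll move over the holder and down to just above the mouth.

>>> send_rows(motion=[{"gripper": 20,"travel": [6.5,11.5,0],"rotation": [0,0,0]},{"gripper": 20,"travel": [12.5,22,0],"rotation": [0,0,0]},{"gripper": 20,"travel": [12.5,22,0],"rotation": [0,0,0]},{"gripper": 20,"travel": [12.5,22,0],"rotation": [0,0,0]},{"gripper": 20,"travel": [12,22,0],"rotation": [0,0,0]},{"gripper": 20,"travel": [6.3,11.5,0],"rotation": [0,0,0]},{"gripper": 20,"travel": [0,0,30],"rotation": [0,0,0]},{"gripper": 20,"travel": [0,0,35],"rotation": [0,0,0]},{"gripper": 20,"travel": [0,0,35],"rotation": [0,0,0]},{"gripper": 20,"travel": [0,0,20],"rotation": [0,0,0]},{"gripper": 20,"travel": [0,0,0],"rotation": [0,0,0]},{"gripper": 20,"travel": [0,0,0],"rotation": [0,0,0]}])

```text
t: 7.77
tcp_pos: [0.5172, 0.186, 0.1195]
tool_rot: [0.156, 0.988, -0.0, -0.001]
force: [0.5, 0.2, -1.7]
finger_gap: 0.294
```

Run:
```python
from h import *
s=manip.sense();print(s["tcp_pos"],s["tool_rot"],s["force"],s["q"].round(2))
a=save("scene","pics/i0.png");b=save("side","pics/i1.png")
k=lambda i,x,y: cv2.resize(i[y:y+150,x:x+150,::-1],(400,400),interpolation=cv2.INTER_CUBIC)
cv2.imwrite("pics/i.png",np.hstack([k(a,250,130),k(b,140,60)]))
```

```text
[0.51720324 0.18600118 0.11949656] [ 1.55588273e-01  9.87821151e-01 -4.43589837e-04 -1.21130525e-03] [ 0.47659401  0.233301   -1.65033985] [ 0.14  0.59  1.72 -0.    0.84 -1.12]
```

View pics/i.png

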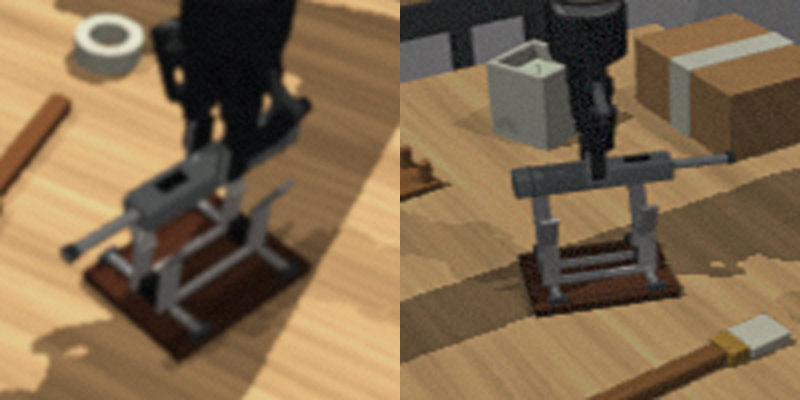

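The bar sits level over both jaw pairs in both views: crop left (180,185), crop right (595,175). I'll press in steps while watching the force.

>>> send_rows(motion=[{"gripper": 20,"travel": [0,0,8],"rotation": [0,0,0]},{"gripper": 20,"travel": [0,0,8],"rotation": [0,0,0]},{"gripper": 20,"travel": [0,0,8],"rotation": [0,0,0]},{"gripper": 20,"travel": [0,0,8],"rotation": [0,0,0]},{"gripper": 20,"travel": [0,0,4],"rotation": [0,0,0]},{"gripper": 20,"travel": [0,0,0],"rotation": [0,0,0]}], newtons=120)

```text
t: 8.37
tcp_pos: [0.5166, 0.1864, 0.083]
tool_rot: [0.155, 0.988, -0.0, -0.001]
force: [-0.0, 0.5, -2.0]
finger_gap: 0.287
```

>>> send_rows(motion=[{"gripper": 20,"travel": [0,0,4],"rotation": [0,0,0]},{"gripper": 20,"travel": [0,0,4],"rotation": [0,0,0]},{"gripper": 20,"travel": [0,0,4],"rotation": [0,0,0]},{"gripper": 20,"travel": [0,0,4],"rotation": [0,0,0]},{"gripper": 20,"travel": [0,0,0],"rotation": [0,0,0]}])

```text
t: 8.78
tcp_pos: [0.5184, 0.1868, 0.069]
tool_rot: [0.155, 0.988, 0.0, 0.001]
force: [-0.0, -0.5, 3.8]
finger_gap: 0.288
```

>>> send_rows(motion=[{"gripper": 20,"travel": [0,0,4],"rotation": [0,0,0]},{"gripper": 20,"travel": [0,0,4],"rotation": [0,0,0]},{"gripper": 20,"travel": [0,0,4],"rotation": [0,0,0]},{"gripper": 20,"travel": [0,0,0],"rotation": [0,0,0]}])

```text
t: 9.12
tcp_pos: [0.5181, 0.1865, 0.0558]
tool_rot: [0.155, 0.988, 0.0, 0.001]
force: [1.3, 0.3, -0.9]
finger_gap: 0.284
```

>>> send_rows(motion=[{"gripper": 20,"travel": [0,0,4],"rotation": [0,0,0]},{"gripper": 20,"travel": [0,0,4],"rotation": [0,0,0]},{"gripper": 20,"travel": [0,0,0],"rotation": [0,0,0]}])

```text
t: 9.37
tcp_pos: [0.5175, 0.1864, 0.0474]
tool_rot: [0.155, 0.988, -0.0, -0.0]
force: [1.5, -1.4, -3.7]
finger_gap: 0.29
```

>>> send_rows(motion=[{"gripper": 20,"travel": [0,0,3],"rotation": [0,0,0]},{"gripper": 20,"travel": [0,0,3],"rotation": [0,0,0]},{"gripper": 20,"travel": [0,0,0],"rotation": [0,0,0]}])

```text
t: 9.62
tcp_pos: [0.5167, 0.1864, 0.0412]
tool_rot: [0.155, 0.988, -0.0, -0.001]
force: [-0.0, -0.3, -4.8]
finger_gap: 0.288
```

>>> send_rows(motion=[{"gripper": 20,"travel": [0,0,2],"rotation": [0,0,0]},{"gripper": 20,"travel": [0,0,2],"rotation": [0,0,0]},{"gripper": 20,"travel": [0,0,0],"rotation": [0,0,0]}])

```text
t: 9.87
tcp_pos: [0.5167, 0.1864, 0.0397]
tool_rot: [0.155, 0.988, -0.0, -0.001]
force: [-4.4, -2.0, 11.0]
finger_gap: 0.289
```

The bar is seated at the predicted height, with an 11 N reaction. One firm push, then release and go straight up.

>>> send_rows(motion=[{"gripper": 20,"travel": [0,0,2],"rotation": [0,0,0]},{"gripper": 20,"travel": [0,0,0],"rotation": [0,0,0]},{"gripper": 20,"travel": [0,0,0],"rotation": [0,0,0]}])

```text
t: 10.12
tcp_pos: [0.5167, 0.1864, 0.0396]
tool_rot: [0.155, 0.988, -0.0, -0.0]
force: [-6.7, -2.3, 26.0]
finger_gap: 0.286
```

>>> send_rows(motion=[{"gripper": 55,"travel": [0,0,0],"rotation": [0,0,0]},{"gripper": 55,"travel": [0,0,0],"rotation": [0,0,0]},{"gripper": 55,"travel": [0,0,0],"rotation": [0,0,0]},{"gripper": 55,"travel": [0,0,0],"rotation": [0,0,0]},{"gripper": 55,"travel": [0,0,0],"rotation": [0,0,0]},{"gripper": 55,"travel": [0,0,0],"rotation": [0,0,0]}])

```text
t: 10.62
tcp_pos: [0.5174, 0.1866, 0.0358]
tool_rot: [0.155, 0.988, -0.0, -0.0]
force: [0.0, -0.2, -0.2]
finger_gap: 0.646
```

>>> send_rows(motion=[{"gripper": 55,"travel": [0,0,-10],"rotation": [0,0,0]},{"gripper": 55,"travel": [0,0,-20],"rotation": [0,0,0]},{"gripper": 55,"travel": [0,0,-30],"rotation": [0,0,0]},{"gripper": 55,"travel": [0,0,-35],"rotation": [0,0,0]},{"gripper": 55,"travel": [0,0,-35],"rotation": [0,0,0]},{"gripper": 55,"travel": [0,0,-35],"rotation": [0,0,0]},{"gripper": 55,"travel": [0,0,-30],"rotation": [0,0,0]},{"gripper": 55,"travel": [0,0,0],"rotation": [0,0,0]},{"gripper": 55,"travel": [0,0,0],"rotation": [0,0,0]}])

```text
t: 11.37
tcp_pos: [0.5186, 0.1868, 0.2339]
tool_rot: [0.155, 0.988, 0.001, 0.003]
force: [-0.4, -0.1, -0.1]
finger_gap: 0.643
```

Run:
```python
from h import *
s=manip.sense();print(s["tcp_pos"],s["force"])
a=save("scene","pics/j0.png");b=save("side","pics/j1.png");w=save("wrist","pics/j2.png")
k=lambda i,x,y: cv2.resize(i[y:y+110,x:x+110,::-1],(400,400),interpolation=cv2.INTER_CUBIC)
cv2.imwrite("pics/j.png",np.hstack([k(a,265,165),k(b,155,90)]))
```

```text
[0.51860454 0.1867677  0.23390698] [-0.37545295 -0.1194624  -0.13371716]
```

View pics/j.png

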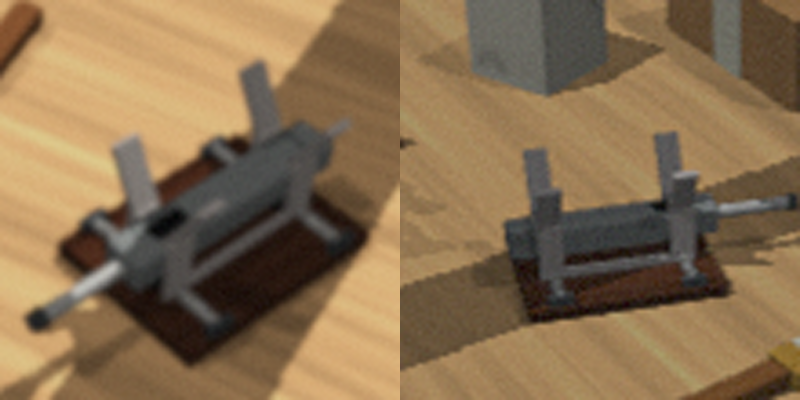

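View pics/j2.png

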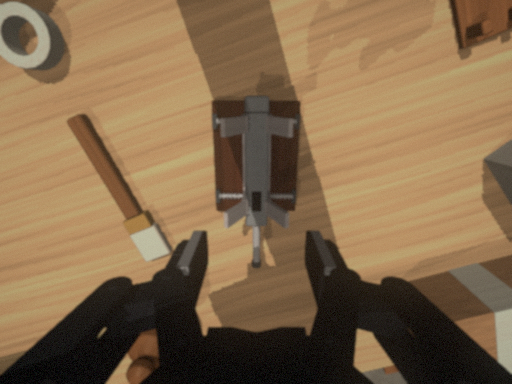

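Both views show the bar low between both jaw pairs, level and parallel to the base. The wrist view has the bar at columns 245–269, rows 96–223. I'll do one numeric check.

Run:
```python
from h import *
c=cal("wrist"); r=lambda u,v,z: ray("wrist",u,v,z,c)
a,b=r(257.5,96,.052),r(256.5,224,.052)
H=np.mean([r(213,101,.012),r(300,100,.012),r(297,211,.012),r(216,210,.012)],0)
m=(a+b)/2; t=np.radians(-17.8); d=(m-H)[:2]
print("len",np.linalg.norm(b-a),"mid",m,H,"yaw",np.degrees(np.arctan2(*(b-a)[1::-1])),"off x,y",d@[np.cos(t),np.sin(t)],d@[-np.sin(t),np.cos(t)])
print(manip.sense()["force"])
```

```text
len 0.1549733227482468 mid [0.51322556 0.18807831 0.052     ] [0.5146687  0.18708316 0.012     ] yaw -18.20899120249744 off x,y -0.001678266054851239 0.0005063483969076647
[-0.75172234  0.73781473  0.17638029]
```

```bash
python3 -c "
from station import manip
print(manip.sign_off())"
```

```text
the job is handed in; nothing more can be done
None
```

The candle lighter is in the holder, let go, and the job is handed in; no verdict was reported. I gripped the grey bar at its middle, carried it over, pressed it straight down, released it and backed off upward, about 11.5 s in all.

**Final checks:**
- **Position:** in the last wrist picture the bar's middle is about 2 mm lengthways and 0.5 mm sideways from the holder's middle. The bar's direction is within about 0.5° of the holder's.
- **Height:** the tool stopped at 39.6 mm, where I expected it for a fully seated bar, and the reaction rose to 26 N. I did not measure the lighter's height from a picture, but both outside views show it low and level between the jaws.
- **Clearance:** the fingers are about 20 cm above the holder and the wrist force reads near zero. My path and moves stayed clear of the brush and jar; I did not measure their positions again.

**Disagreements:**
- **Holder position:** the first camera estimates of the holder differed by up to 7 mm between views, so I used the close wrist look.
- **Bar size:** the bar measured 155 mm long in the last picture instead of 160. The gripper opening read about 25 mm on the 28 mm bar.
- **Force while gripping:** it rose to about 6 N as the fingers closed on the lighter, so the tips probably touched the table lightly.
- **Refused calls:** my first three move calls were refused for missing fields, and nothing moved.

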